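# Jack up and hold the sagging display tray

## Task

The display tray sags at the front. Stand the lever jack lengthwise on the narrow wooden beam, upright and with its saddle centred under the tray's round lift pad (the one with the stud, not the square leg plates), and let go of it; then pump the handle: press it right down once, let it come all the way back up, press it right down again and finish while still holding it down, so that the jack alone keeps the tray raised for a colleague to fit the leg. Do not touch the tray with the robot, and leave the other things on the table where they are.

Things in the scene. Friction and masses are not known exactly. Their poses are not given: they have to be found in the camera images.
- stand: Fixed wooden stand of the tray. Origin on the table, under the round lift pad, on the beam's centre line; x points from the beam's free end to the tray and hinge (away from the robot, up to 0.25 rad off), z up. The tray's floor begins 50 mm past the origin along x, 320 mm wide, its front edge 100 to 130 mm above the table; jars in it reach 190 mm.
- beam: Fixed narrow wooden beam lying on the table, 44 mm wide, top 30 mm above the table. Origin and axes are those of the stand: it runs along x from -215 mm (free end, towards the robot) to +120 mm (under the tray, where it meets the stand).
- tray: Wooden tray with jars, hinged along its rear edge (0.8 to 1.5 kg, only about 3 to 6 N at the lift pad); origin 15 mm above the lift pad's underside; the hinge axis lies 300 mm behind it, 135 mm above the table. It rests sagging 0.075 rad down at the front on two posts and swings up freely when lifted.
- lift_pad (a point): Centre of the underside of the lift pad: round steel pad 40 mm across, 6 thick, on a bracket 50 mm in front of the middle of the tray's front edge, with an upright stud (12 mm across, 10 high) on top. Underside 98 mm above the table when sagging, 120 when level. The two square plates at the front corners are not lift points.
- jack: Loose steel lever jack, 0.73 kg, at first on the table left or right of the beam. Origin: underside of the base plate, below the fulcrum; x points to the saddle (away from the robot, up to 0.5 rad off), z up. Base plate 60 mm wide, 10 thick, x -130 to +95 mm. Two cheek plates at the fulcrum, 40 mm wide overall across y, 36 long, 76 high: grip across these. Saddle at x +70; handle to -x.
- jack_grip (a point): Point between the two cheek plates of the jack, 55 mm above its underside, straight above the jack's origin: where to grip it (40 mm wide across the jack's y).
- jack_ram: The jack's ram with its saddle, a steel disc 34 mm across; origin at the middle of the saddle's top face.
- saddle (a point): Middle of the saddle's top face: 60 mm above the jack's underside with the handle up (so 8 mm below the lift pad when the jack stands on the beam), 92 mm with the handle fully down; 70 mm from the jack's origin along its x.
- paddle (a point): Middle of the top face of the handle's paddle (36 mm along the handle, 44 mm wide, 10 mm thick), 120 mm from the fulcrum axis, which is 45 mm above the jack's underside. Handle up: at jack x -112 mm, 88 mm above the jack's underside; fully down: x -119 mm, 28 mm above it.
- jack_handle (a joint): Handle angle in rad: 0 up (a spring and the load bring it back there when let go), 0.5 fully down at its stop; the saddle rises 65 mm per rad. Takes about 2 N at the paddle without load and 4 to 7 N with the tray on the saddle.
- carton: Bystander: small carton 130 x 70 x 85 mm, on the side of the beam where the jack is not.
- water_a: Bystander: water bottle, 62 mm across, 190 mm high.
- water_b: Bystander: water bottle, 62 mm across, 190 mm high.
- jam_jar: Bystander: jam jar, 66 mm across, 95 mm high.
- ramekin: Bystander: white bowl, 72 mm across, 42 mm high, near the robot.
- cream_jar: Bystander: white jar, 56 mm across, 70 mm high.
- cake_plate: Bystander: plate 170 mm across with a slice of cake, 70 mm high.
- spoon: Bystander: spoon 170 mm long lying on the table.
Things that resemble listed ones, but are neither listed nor needed, are in the scene too. Leave any orange look-alike of the jack alone.

How it is judged:
By the outcome, as a careful person would: the job done as asked, in the order asked, and still so for the second after the job is handed in, while the arm keeps its last pose, push and grip.
It also fails if it takes over 56 s, if anything falls off the work surface, if the arm or the gripper's body presses on something with over 40 N, if the wrist force passes 120 N, or if a joint passes its speed limit or range.

## Robot

A 6-joint arm with a two-finger parallel gripper is mounted at the origin on the work surface. World frame = base frame: x ahead of the robot, y to its left, z up, the work surface at z = 0. Lengths are in m, angles in degrees, forces in N, time in s.
With the tool pointing down it reaches from about 0.4 to 0.825 m from the base axis. Payload 7 kg.
Tool frame: the origin (TCP) lies between the finger pads; the fingertips stand 17 mm ahead of it and the grasp point (between the pads) lies 2 mm behind it; x points along the fingers, y is the direction in which the jaws open and shut, and the axes are right-handed (so a half turn about x gives the same grasp; the last joint's range is limited). The gripper opens to 88 mm and grips with 3 to 60 N. Pads are 19 mm wide; open, the fingers measure 130 mm over their backs; the gripper's body (78 mm by 193 mm) begins 47 mm behind the grasp point.
Start: joints at [16.507, 20.546, 0.682, 0, -70.136, -16.507], TCP at [0.675, -0, 0.244] pointing down, gripper open.
Joint ranges: [-176.03, 176.03], [-82.01, 121.73], [-58.28, 71.71], [-173.87, 95.51], [-174.79, -0.11], [-173.66, 173.66]. Speed limits (degrees/s): [136.94, 136.94, 172.46, 180, 180, 180].

## Interface

Orientations are given as [roll, pitch, yaw] about the fixed x, y, z axes, in that order (R = Rz(yaw) Ry(pitch) Rx(roll)).
In Python, from plant import r gives the robot as it stands.
- The arm moves only by the shell command python3 -m jog 'ROWS' [FORCE]. ROWS is a JSON object of lists of equal length, an entry for each row: "fingers": the opening, from 0 (shut) to 1 (fully open); "dp": the shift along the tool's x, y, z in mm, a list of three; "twist": the turn about the tool's x in degrees. In form: {"fingers": [fingers, ...], "dp": [[dx, dy, dz], ...], "twist": [twist, ...]}. A call has exactly 5 rows; each row is the pose to reach, as a shift and turn from the pose measured when the call began, along the tool's axes at that moment; what a row does not reach only later rows make up. A row lasts 1/10 s, in which the tool goes at most 50 mm and 8.59 degrees, less where a joint would pass 70% of its speed; a pose out of reach is approached as far as the arm can. A call with a gripper value outside its range is refused whole. The fingers move at their own pace and stop on an object; FORCE is the grip in N (left out, the last holds). Time passes only in rows, so rows that repeat a pose let the fingers close, or fill a call up. It gives the time, the measured TCP pose, the force and the opening at its end, in the units of the state.
- r.get_state(): the state, without advancing time (a new reading comes with each control period).
- r.capture(name): name is "scene" or "side" or "wrist"; returns a dict with "frame" (400x640x3 uint8, red, green, blue), "intrinsics" (3x3 intrinsics, pixels), "pose" (4x4, takes a point from camera to world coordinates). Camera axes: x right, y down, z forward; pixel columns grow to the right and rows downward; lengths in m; the calibration is good to about 2 mm. A picture is of the moment at which its call begins. There is no depth.
- r.close_job(): hands the job in, once; it reports no verdict.
The state is a dict: "time_s": time; "joints": joint angles; "qd": joint speeds; "joint_torque": joint torques, N m; "tcp_pos": TCP position; "eef_rot": TCP orientation; "contact_force": force on the tool from outside, world axes, zero at the start; "moment": the same for the moment, N m; "gripper_width": finger opening in m.
Only numpy, scipy, OpenCV 4.12 (cv2) and the standard library are available. Lean on these libraries where they do the work, as an engineer would, in place of code of your own. Each camera call takes 0.05 s, during which the arm holds its last target. There are 200 camera calls.

## Working session

There is one attempt and no reset: what is moved stays moved. The work goes in short steps, Python scripts to look and compute and a shell command to move; the robot and the scene stay as the last step left them, time stands still between calls to the robot, and variables do not carry over. Pictures are saved under pics/ and viewed, on a budget of 10 in all, crops included, one or two more only if the job needs it, and the job is handed in when it is done.

```bash
ls; mkdir -p pics; cat > h.py <<'E'
import numpy as np,cv2,pickle
from plant import r
def cap(n,f):
    c=r.capture(n); pickle.dump(c,open(f'pics/{f}.pkl','wb')); cv2.imwrite(f'pics/{f}.png',c['frame'][:,:,::-1]); return c
def load(f): return pickle.load(open(f'pics/{f}.pkl','rb'))
def ray(c,uv):
    K=np.array(c['intrinsics']);T=np.array(c['pose'])
    d=T[:3,:3]@np.linalg.inv(K)@np.array([uv[0],uv[1],1.]); return T[:3,3],d/np.linalg.norm(d)
def plane(c,uv,z):
    o,d=ray(c,uv); return o+d*(z-o[2])/d[2]
def tri(c1,u1,c2,u2):
    o1,d1=ray(c1,u1);o2,d2=ray(c2,u2)
    s=np.linalg.lstsq(np.c_[d1,-d2],o2-o1,rcond=None)[0]
    a=o1+s[0]*d1;b=o2+s[1]*d2; return (a+b)/2,np.linalg.norm(a-b)
def proj(c,p):
    T=np.linalg.inv(np.array(c['pose']));q=np.array(c['intrinsics'])@(T[:3,:3]@np.array(p)+T[:3,3]); return q[:2]/q[2]
E
python3 - <<'E'
from h import *
np.set_printoptions(precision=3,suppress=True)
a=[cap(n,n+'0') for n in('scene','side','wrist')]
for c in a: print(np.array(c['pose']),np.array(c['intrinsics'])[0])
cv2.imwrite('pics/v1.png',cv2.resize(np.vstack([a[0]['frame'],a[1]['frame']])[:,:,::-1],(480,600)))
print(r.get_state())
E
```

```text
pics
[[ 0.587  0.451 -0.673  1.162]
 [ 0.81  -0.311  0.497 -0.565]
 [ 0.015 -0.836 -0.548  0.663]
 [ 0.     0.     0.     1.   ]] [366.047   0.    317.492]
[[-0.925 -0.229  0.305  0.004]
 [-0.38   0.6   -0.704  1.085]
 [-0.022 -0.767 -0.641  1.117]
 [ 0.     0.     0.     1.   ]] [447.281   0.    328.16 ]
[[-1.     0.    -0.     0.674]
 [ 0.     0.968  0.252 -0.067]
 [ 0.     0.252 -0.968  0.384]
 [ 0.     0.     0.     1.   ]] [313.42    0.    318.428]
{'time_s': 0.15, 'joints': array([ 16.507,  20.584,   0.643,  -0.014, -70.135, -16.506]), 'qd': array([ 0.108, -0.186,  0.188,  0.045, -0.126,  0.014]), 'joint_torque': array([  0.   , -58.327,  29.329,   7.001,   0.009,  -0.   ]), 'tcp_pos': array([ 0.675, -0.   ,  0.243]), 'eef_rot': array([  96.532,   89.923, -173.471]), 'contact_force': array([ 0.129,  0.182, -0.61 ]), 'moment': array([0.007, 0.016, 0.002]), 'gripper_width': 0.08761632365082057}
```

View pics/scene0.png

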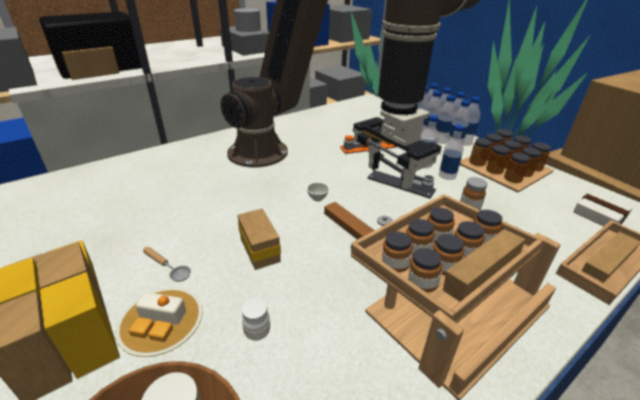

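View pics/side0.png

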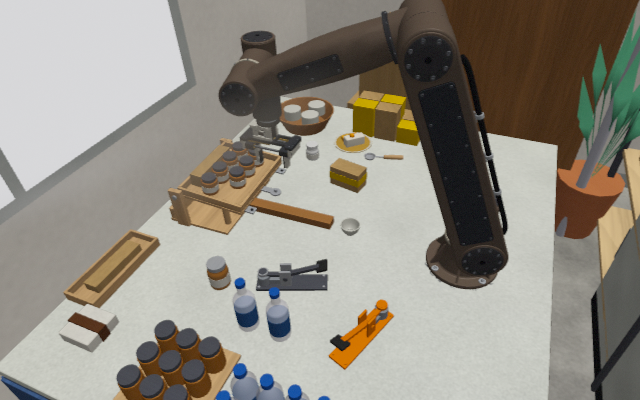

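Scene: beam around (350,222), the jack behind the gripper near (400,180). Side: jack at (256–328, 265–290), beam (245–333, 200–226), lift pad near (278,190). I'll zoom in next.

```bash
python3 - <<'E'
from h import *
s=load('side0')['frame'];c=load('scene0')['frame']
a=cv2.resize(s[150:300,180:380],(800,600),interpolation=cv2.INTER_CUBIC)
cv2.imwrite('pics/v2.png',a[:,:,::-1])
cv2.imwrite('pics/v3.png',load('wrist0')['frame'][:,:,::-1])
E
```

```text
(no output)
```

View pics/v2.png

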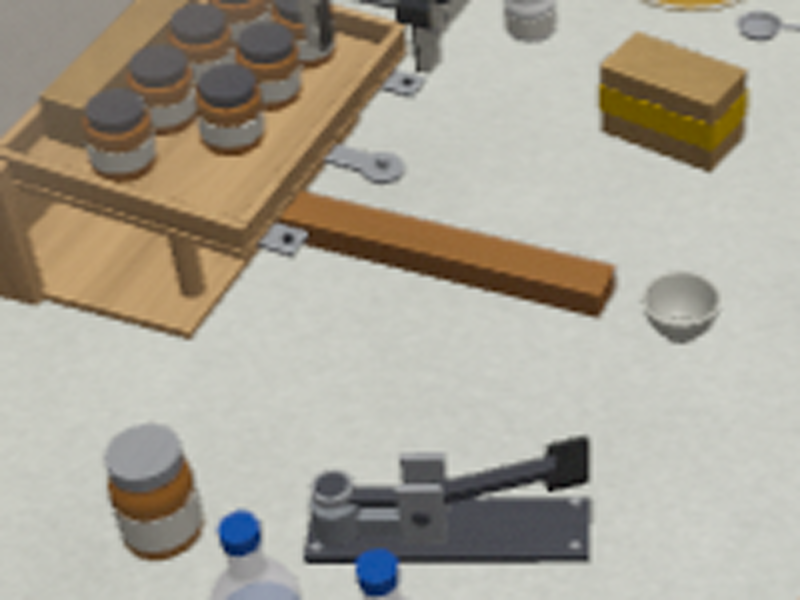

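View pics/v3.png

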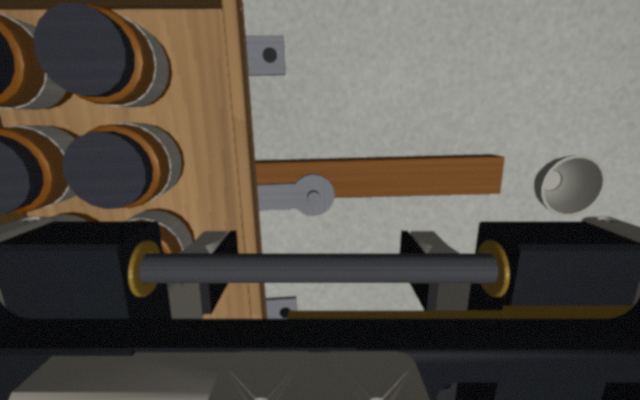

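Side crop shows the jack: base corners at about (305,555), (590,555), (590,498), cheeks at (422,460), saddle (333,485) and paddle (568,462). Wrist: lift pad centre (313,195), beam end (503,157)–(501,193).

```bash
python3 - <<'E'
from h import *
np.set_printoptions(precision=4,suppress=True)
s=load('side0');c=load('scene0');w=load('wrist0')
f=lambda u,v:(u/4+180,v/4+150)
for n,p,z in [('bNR',(590,556),.01),('bFR',(590,498),.01),('bNL',(305,556),.01),('bFL',(312,496),.01),('saddle',(333,482),.06),('cheektopL',(402,455),.076),('cheektopR',(445,455),.076),('paddle',(568,462),.088),('pad',(381,166),.11),('beam',(614,268),.03),('beamN',(602,290),.03),('ramekinrim',(681,295),.042),('jam',(145,450),.095),('wa',(240,530),.185),('wb',(377,570),.185)]:
    print(n,plane(s,f(*p),z))
for n,p,z in [('endR',(503,157),.03),('endL',(501,193),.03),('inR',(257,163),.03),('inL',(335,197),.03),('pad',(313,195),.104),('stud',(313,195),.114),('ram',(568,185),.042),('edge1',(240,0),.1),('edge2',(265,318),.1)]:
    print(n,plane(w,p,z))
print(tri(s,f(381,165),w,(313,195)))
# masks of brown beam in wrist
hsv=cv2.cvtColor(w['frame'],cv2.COLOR_RGB2HSV)
m=((hsv[...,0]<16)&(hsv[...,1]>130)).astype('uint8'); m[:,:260]=0;m[:130]=0;m[215:]=0
for x in range(360,500,20):
    y=np.where(m[:,x])[0]; print(x,y.min(),y.max(),end=' ')
    if len(y): print(plane(w,(x,y.min()-.5),.03)[:2],plane(w,(x,y.max()+.5),.03)[:2])
E
```

```text
bNR [0.3651 0.2752 0.01  ]
bFR [0.3874 0.2211 0.01  ]
bNL [0.5724 0.3562 0.01  ]
bFL [0.5972 0.3007 0.01  ]
saddle [0.5621 0.3177 0.06  ]
cheektopL [0.5169 0.2856 0.076 ]
cheektopR [0.4857 0.2735 0.076 ]
paddle [0.3895 0.2552 0.088 ]
pad [0.6753 0.0099 0.11  ]
beam [ 0.4629 -0.0199  0.03  ]
beamN [0.462  0.0109 0.03  ]
ramekinrim [0.3899 0.0039 0.042 ]
jam [0.6941 0.3673 0.095 ]
wa [0.5339 0.4681 0.185 ]
wb [0.4329 0.4643 0.185 ]
endR [ 0.4657 -0.0246  0.03  ]
endL [0.4618 0.017  0.03  ]
inR [ 0.7431 -0.018   0.03  ]
inL [0.6543 0.0217 0.03  ]
pad [0.6786 0.0012 0.104 ]
stud [ 0.6784 -0.0012  0.114 ]
ram [0.3958 0.005  0.042 ]
edge1 [ 0.7365 -0.1588  0.1   ]
edge2 [0.7291 0.1335 0.1   ]
(array([0.6793, 0.0017, 0.1037]), np.float64(0.00164801204022044))
360 159 195 [ 0.6267 -0.023 ] [0.6253 0.02  ]
380 159 195 [ 0.6041 -0.023 ] [0.602 0.02 ]
400 158 194 [ 0.5817 -0.0241] [0.5789 0.0188]
420 158 194 [ 0.5591 -0.0241] [0.5556 0.0188]
440 157 193 [ 0.5367 -0.0252] [0.5325 0.0176]
460 157 193 [ 0.5142 -0.0252] [0.5093 0.0176]
480 156 192 [ 0.4918 -0.0263] [0.4863 0.0164]
```

```bash
cat >> h.py <<'E'
from scipy.spatial.transform import Rotation as Rn
np.set_printoptions(precision=4,suppress=True)
def R(): return Rn.from_euler('xyz',r.get_state()['eef_rot'],degrees=True).as_matrix()
def go(x,y,z,cam=None):
    """shift (tool mm) and twist (deg) to put TCP at x,y,z; cam = wanted world heading (deg) of the tool's -z/+z axis pointing where start had +y"""
    s=r.get_state();M=R();d=M.T@(np.array([x,y,z])-s['tcp_pos'])*1000
    h=np.degrees(np.arctan2(M[1,1],M[0,1]))
    print('tcp',s['tcp_pos'],'F',s['contact_force'],'w',round(s['gripper_width'],4),'t',s['time_s'])
    print('dp',d.round(1),'tool-y heading',round(h,2),'tilt',M[:,0])
    if cam is not None: print('twist',-(cam-h)) 
E
python3 -c "
from h import *
print(R()); go(.497,.295,.2)"
```

```text
[[-0.0013 -1.      0.0001]
 [-0.0002  0.0001  1.    ]
 [-1.      0.0013 -0.0002]]
tcp [ 0.6746 -0.      0.2428] F [ 0.1288  0.182  -0.6105] w 0.0876 t 0.15
dp [ 43.  177.6 295. ] tool-y heading 180.0 tilt [-0.0013 -0.0002 -1.    ]
```

```bash
python3 -m jog '{"fingers":[1,1,1,1,1],"dp":[[0,25,40],[0,60,90],[0,95,150],[0,130,210],[0,155,255]],"twist":[8,16,24,32,40]}'; python3 -c "
from h import *
go(.497,.295,.21,111.4)"
```

```text
time_s: 0.65
tcp_pos: [0.5471, 0.2063, 0.2429]
eef_rot: [132.8, 89.9, -177.0]
contact_force: [2.0, 0.9, 0.4]
gripper_width: 0.0874
tcp [0.5471 0.2063 0.2429] F [1.9768 0.9073 0.3961] w 0.0874 t 0.65
dp [33.  95.3 36.1] tool-y heading 140.19 tilt [-0.0014 -0.0001 -1.    ]
twist 28.790986358121103
```

```bash
python3 -m jog '{"fingers":[1,1,1,1,1],"dp":[[10,30,12],[20,65,24],[33,95,36],[33,95,36],[33,95,36]],"twist":[8,16,24,28.8,28.8]}'; python3 - <<'E'
from h import *
go(.497,.295,.053,111.4)
c=cap('wrist','w1')
E
```

```text
time_s: 1.15
tcp_pos: [0.4964, 0.2954, 0.2094]
eef_rot: [-177.7, 89.9, -156.3]
contact_force: [0.4, 0.0, 0.2]
gripper_width: 0.0876
tcp [0.4964 0.2954 0.2094] F [0.3842 0.0403 0.2246] w 0.0876 t 1.15
dp [156.4  -0.6   0.8] tool-y heading 111.44 tilt [-0.0023 -0.001  -1.    ]
twist 0.03656743290871134
```

View pics/w1.png

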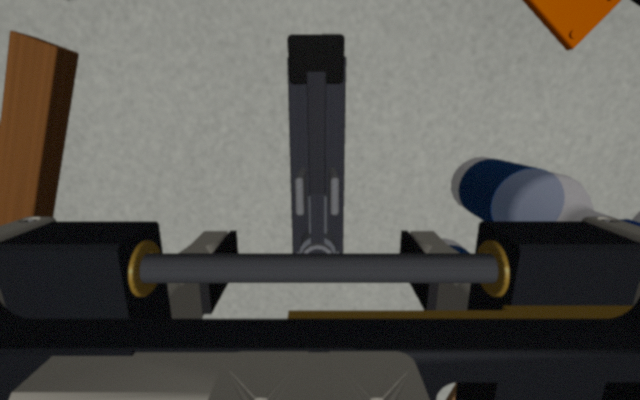

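The wrist view shows the jack aligned with the jaws: cheeks at (299,195) and (335,195), paddle (316,47–82), saddle (318,250).

```bash
python3 - <<'E'
from h import *
c=load('w1')
L,Rr=plane(c,(299,195),.076),plane(c,(335,195),.076); m=(L+Rr)/2
top=[plane(c,(299,y),.076) for y in(177,215)]
print(L,Rr,np.linalg.norm(L-Rr),m,top)
print('paddle',plane(c,(316,59),.09),plane(c,(288,60),.09),plane(c,(345,60),.09),'saddle',plane(c,(318,249),.06))
p=plane(c,(316.5,59),.09);d=m-p;print(np.degrees(np.arctan2(d[1],d[0])))
E
```

```text
[0.5013 0.2792 0.076 ] [0.4895 0.3094 0.076 ] 0.03245499715059915 [0.4954 0.2943 0.076 ] [array([0.4859, 0.2735, 0.076 ]), array([0.519 , 0.2858, 0.076 ])]
paddle [0.3922 0.2532 0.09  ] [0.4007 0.2334 0.09  ] [0.3847 0.2743 0.09  ] saddle [0.5504 0.3168 0.06  ]
21.515745730592688
```

```bash
python3 -m jog '{"fingers":[1,1,1,1,1],"dp":[[35,0,0],[75,0,0],[110,0,0],[140,0,0],[156,0,0]],"twist":[0,0,0,0,0]}'; python3 -m jog '{"fingers":[0.4,0.4,0.3,0.3,0.3],"dp":[[0,0,0],[0,0,0],[0,0,0],[0,0,0],[0,0,0]],"twist":[0,0,0,0,0]}' 40;python3 -m jog '{"fingers":[0.3,0.3,0.3,0.3,0.3],"dp":[[0,0,0],[0,0,0],[0,0,0],[0,0,0],[0,0,0]],"twist":[0,0,0,0,0]}' 40
```

```text
time_s: 1.7
tcp_pos: [0.4962, 0.2931, 0.0514]
eef_rot: [-167.1, 89.7, -145.5]
contact_force: [0.7, -0.4, 0.2]
gripper_width: 0.0875
time_s: 2.2
tcp_pos: [0.4967, 0.2936, 0.0525]
eef_rot: [-175.9, 89.8, -154.3]
contact_force: [-0.2, 0.0, -0.9]
gripper_width: 0.0532
time_s: 2.7
tcp_pos: [0.4969, 0.2939, 0.0531]
eef_rot: [176.5, 89.9, -161.8]
contact_force: [-2.1, 0.4, 5.9]
gripper_width: 0.0399
```

```bash
python3 -m jog '{"fingers":[0.3,0.3,0.3,0.3,0.3],"dp":[[-8,0,0],[-20,0,0],[-35,0,0],[-45,0,0],[-48,0,0]],"twist":[0,0,0,0,0]}' 50; python3 - <<'E'
from h import *
go(.565,.07,.101,91.4)
E
```

```text
time_s: 3.2
tcp_pos: [0.4973, 0.2943, 0.1025]
eef_rot: [110.1, 89.9, 131.8]
contact_force: [0.5, -0.3, -7.0]
gripper_width: 0.0398
tcp [0.4973 0.2943 0.1025] F [ 0.4732 -0.344  -7.0003] w 0.0398 t 3.2
dp [   1.3 -233.4  -19.9] tool-y heading 111.67 tilt [-0.0007  0.0007 -1.    ]
twist 20.270899362485267
```

```bash
python3 -m jog '{"fingers":[0.3,0.3,0.3,0.3,0.3],"dp":[[0,-15,0],[0,-40,-4],[0,-70,-8],[0,-95,-10],[0,-110,-12]],"twist":[2,5,8,11,13]}' 50; python3 -m jog '{"fingers":[0.3,0.3,0.3,0.3,0.3],"dp":[[0,-25,-4],[0,-55,-10],[0,-90,-24],[0,-115,-30],[0,-122,-35]],"twist":[2,4,6,7,7.2]}' 50; python3 - <<'E'
from h import *
go(.565,.07,.101,91.4)
c=cap('side','s2');f=c['frame'];cs=cap('scene','c2')['frame']
a=cv2.resize(f[150:300,200:350],(600,600),interpolation=cv2.INTER_CUBIC)
cv2.imwrite('pics/v4.png',a[:,:,::-1])
E
```

```text
time_s: 3.7
tcp_pos: [0.5265, 0.1851, 0.1018]
eef_rot: [178.8, 89.9, -172.8]
contact_force: [-0.1, -0.2, -7.8]
gripper_width: 0.0396
time_s: 4.2
tcp_pos: [0.5087, 0.0567, 0.1014]
eef_rot: [-167.3, 89.8, -166.3]
contact_force: [0.5, 0.6, -7.4]
gripper_width: 0.0401
tcp [0.5087 0.0567 0.1014] F [ 0.5134  0.5513 -7.37  ] w 0.0401 t 4.2
dp [ 0.2 12.3 56.5] tool-y heading 91.02 tilt [-0.0035 -0.0008 -1.    ]
twist -0.3776749861546307
```

View pics/v4.png

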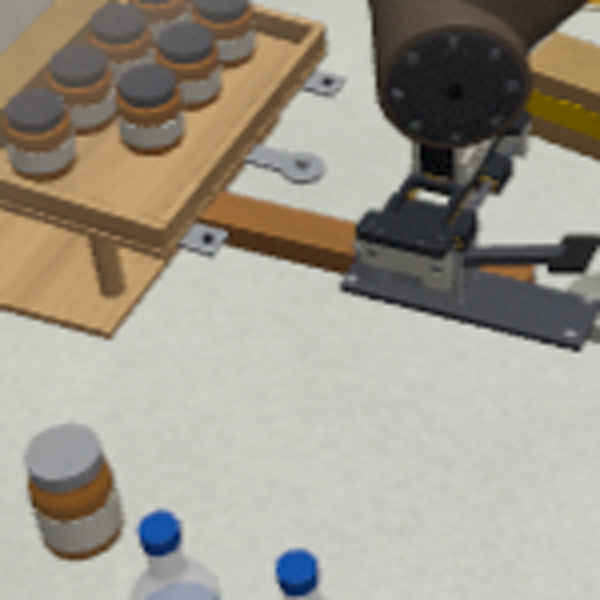

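Jack held level at the beam; its base's near corners are at (342,288) and (580,348) in the crop, with the rear over the ramekin's edge but 7 mm higher. Moving forward along the beam.

```bash
python3 - <<'E'
from h import *
c=load('s2')
f=lambda u,v:(u/4+200,v/4+150)
a,b=plane(c,f(341,284),.059),plane(c,f(581,344),.059)
print(a,b,np.linalg.norm(a-b),np.degrees(np.arctan2(*(a-b)[1::-1])))
d=(a-b)/np.linalg.norm(a-b);n=np.array([d[1],-d[0],0]);print('origin',a-d*.095+n*.03)
E
python3 -m jog '{"fingers":[0.3,0.3,0.3,0.3,0.3],"dp":[[0,0,10],[0,0,28],[0,2,45],[0,2,56],[0,2,56]],"twist":[0,0,0,-0.2,-0.4]}' 50; python3 - <<'E'
from h import *
go(.609,.055,.087,91.4)
c=cap('wrist','w3')
E
```

```text
[0.6003 0.0891 0.059 ] [0.3787 0.0832 0.059 ] 0.22163304626815958 1.5267297209080832
origin [0.5061 0.0566 0.059 ]
time_s: 4.8
tcp_pos: [0.5668, 0.0618, 0.101]
eef_rot: [-169.1, 89.9, -167.6]
contact_force: [-0.2, -0.7, -7.5]
gripper_width: 0.04
tcp [0.5668 0.0618 0.101 ] F [-0.2097 -0.6712 -7.5102] w 0.04 t 4.8
dp [13.9 -7.9 42. ] tool-y heading 91.54 tilt [-0.0024 -0.0005 -1.    ]
twist 0.1380138361250971
```

View pics/w3.png

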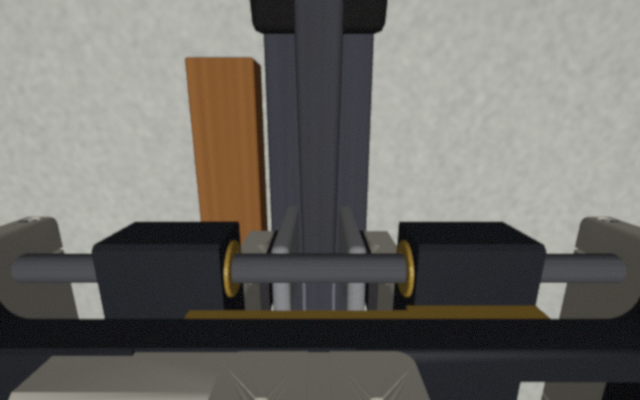

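Wrist view: beam at columns 190–265, jack base at 267–372 right beside it. Lower to about 3.5 mm over the beam, go forward, then slide sideways under the pad.

```bash
python3 -m jog '{"fingers":[0.3,0.3,0.3,0.3,0.3],"dp":[[4,0,8],[9,0,20],[14,0,32],[14.5,0,41],[14.5,0,43]],"twist":[0,0,0,0.1,0.1]}' 50; python3 - <<'E'
from h import *
go(.610,.02,.0865,91.4)
E
```

```text
time_s: 5.35
tcp_pos: [0.6096, 0.0625, 0.0856]
eef_rot: [-166.8, 89.8, -165.4]
contact_force: [-0.7, -0.2, -7.1]
gripper_width: 0.0399
tcp [0.6096 0.0625 0.0856] F [-0.6849 -0.1931 -7.1305] w 0.0399 t 5.35
dp [ -0.9 -42.5  -0.7] tool-y heading 91.4 tilt [-0.0038 -0.001  -1.    ]
twist -0.002661515195555353
```

```bash
python3 -m jog '{"fingers":[0.3,0.3,0.3,0.3,0.3],"dp":[[-0.8,-5,0],[-0.8,-15,0],[-0.8,-27,0],[-0.8,-38,0],[-0.8,-42,0]],"twist":[0,0,0,0,0]}' 50; python3 - <<'E'
from h import *
go(.610,-.001,.087,91.4)
E
```

```text
time_s: 5.85
tcp_pos: [0.6103, 0.0188, 0.0866]
eef_rot: [-165.7, 89.8, -164.3]
contact_force: [-0.6, 0.3, -6.7]
gripper_width: 0.0397
tcp [0.6103 0.0188 0.0866] F [-0.5999  0.2717 -6.7255] w 0.0397 t 5.85
dp [ -0.3 -19.8  -0.8] tool-y heading 91.32 tilt [-0.0039 -0.0011 -1.    ]
twist -0.07595069944663635
```

```bash
python3 -m jog '{"fingers":[0.3,0.3,0.3,0.3,0.3],"dp":[[0,-4,0],[0,-10,0],[0,-16,0],[0,-19.5,0],[0,-19.8,0]],"twist":[0,0,0,0,0]}' 50; python3 - <<'E'
from h import *
go(.610,-.001,.083,91.4)
c=cap('side','s4');d=cap('scene','c4')
a=cv2.resize(c['frame'][165:235,235:345],(800,509),interpolation=cv2.INTER_CUBIC)
b=cv2.resize(d['frame'][150:250,310:450],(420,300),interpolation=cv2.INTER_CUBIC)
cv2.imwrite('pics/v5.png',a[:,:,::-1])
E
```

```text
time_s: 6.35
tcp_pos: [0.6107, -0.0014, 0.0866]
eef_rot: [-166.0, 89.8, -164.7]
contact_force: [-0.5, 0.4, -7.1]
gripper_width: 0.0398
tcp [ 0.6107 -0.0014  0.0866] F [-0.4916  0.3893 -7.1091] w 0.0398 t 6.35
dp [ 3.6  0.4 -0.7] tool-y heading 91.3 tilt [-0.0041 -0.0011 -1.    ]
twist -0.09950656053423756
```

View pics/v5.png

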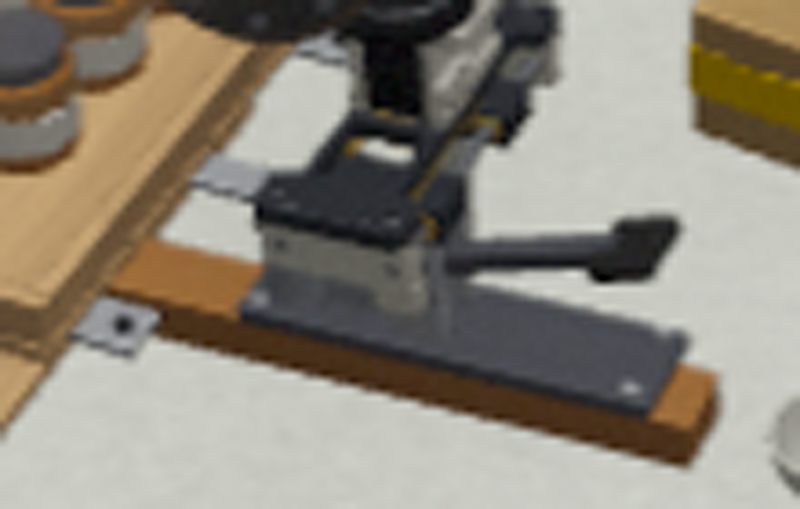

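Side crop: the jack is over the beam. Base lower corners are at (243,318) and (645,413), rear far corner (690,340), and the beam end at (718,375)/(690,465).

```bash
python3 - <<'E'
from h import *
c=load('s4');k=800/110
f=lambda u,v:(u/k+235,v/k+165)
b,g,a=plane(c,f(645,406),.0435),plane(c,f(690,337),.0435),plane(c,f(243,309),.0435)
e1,e2=plane(c,f(718,375),.03),plane(c,f(648,412),.03)
print('rearL',b,'rearR',g,'frontL',a,'beamend R',e1, plane(c,f(695,432),.03))
print('len',np.linalg.norm(a-b),'wid',np.linalg.norm(b-g),np.degrees(np.arctan2(*(a-b)[1::-1])))
d=(a-b)/np.linalg.norm(a-b);n=np.array([d[1],-d[0],0]);m=(a+b)/2; print('origin',m+d*.0175+n*.03)
E
```

```text
rearL [0.4821 0.0249 0.0435] rearR [ 0.4807 -0.0298  0.0435] frontL [0.6997 0.0312 0.0435] beamend R [ 0.463  -0.0224  0.03  ] [0.4581 0.02   0.03  ]
len 0.2177338295517603 wid 0.05465371449708123 1.6729528144160604
origin [ 0.6093 -0.0014  0.0435]
```

```bash
python3 -m jog '{"fingers":[0.3,0.3,0.3,0.3,0.3],"dp":[[1,0,0],[2,0,0],[3,0,0],[3.8,0,0],[4.2,0,0]],"twist":[0,0,0,0,0]}' 50; python3 -m jog '{"fingers":[0.3,0.35,0.5,0.6,1],"dp":[[0,0,0],[0,0,0],[0,0,0],[0,0,0],[0,0,0]],"twist":[0,0,0,0,0]}' 10;python3 -m jog '{"fingers":[1,1,1,1,1],"dp":[[0,0,0],[0,0,0],[0,0,0],[0,0,0],[0,0,0]],"twist":[0,0,0,0,0]}'
```

```text
time_s: 6.95
tcp_pos: [0.6107, -0.0009, 0.0831]
eef_rot: [-165.1, 89.8, -163.8]
contact_force: [-6.7, 2.1, 4.9]
gripper_width: 0.0397
time_s: 7.45
tcp_pos: [0.6114, -0.0008, 0.0837]
eef_rot: [-158.8, 89.9, -157.5]
contact_force: [-0.3, 0.4, 0.0]
gripper_width: 0.0546
time_s: 7.95
tcp_pos: [0.6114, -0.0008, 0.0837]
eef_rot: [-157.9, 89.9, -156.5]
contact_force: [-0.4, 0.1, -0.7]
gripper_width: 0.0866
```

```bash
python3 -m jog '{"fingers":[1,1,1,1,1],"dp":[[-10,0,0],[-25,0,0],[-45,0,0],[-65,0,0],[-85,0,0]],"twist":[0,0,0,0,0]}' 30; python3 -m jog '{"fingers":[0.5,0,0,0,0],"dp":[[-5,0,-20],[-5,0,-50],[-5,0,-85],[-5,0,-112],[-5,0,-113]],"twist":[0,0,0,0,0]}'; python3 - <<'E'
from h import *
go(.497,-.004,.150,91.4)
c=cap('side','s5');d=cap('scene','c5');w=cap('wrist','w5')
a=cv2.resize(c['frame'][165:235,235:345],(800,509),interpolation=cv2.INTER_CUBIC)
cv2.imwrite('pics/v6.png',a[:,:,::-1])
E
```

```text
time_s: 8.45
tcp_pos: [0.6117, -0.0008, 0.1704]
eef_rot: [-152.8, 89.9, -151.5]
contact_force: [0.6, 0.1, -0.2]
gripper_width: 0.0879
time_s: 8.95
tcp_pos: [0.4959, -0.0038, 0.1767]
eef_rot: [-174.4, 89.9, -173.0]
contact_force: [1.1, 1.2, 0.6]
gripper_width: 0.0528
tcp [ 0.4959 -0.0038  0.1767] F [1.1341 1.2154 0.5857] w 0.0528 t 8.95
dp [26.7 -0.2  1.1] tool-y heading 91.37 tilt [-0.0013 -0.0002 -1.    ]
twist -0.02859313092478999
```

View pics/v6.png

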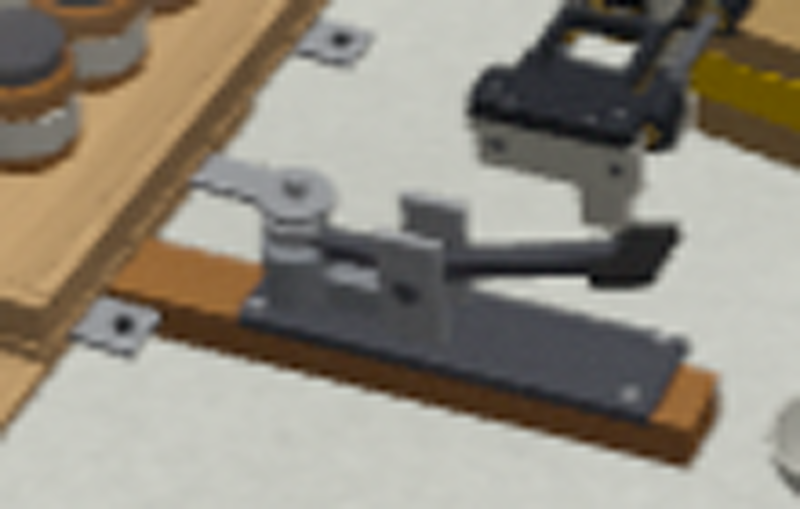

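Saddle sits under the pad in this crop (pad centre (295,192), saddle column about 263–327). Checking the centring numerically.

```bash
python3 - <<'E'
from h import *
c=load('s5');g=cv2.cvtColor(c['frame'],cv2.COLOR_RGB2GRAY).astype(int)
for v in range(185,208): print(v,g[v,266:286])
print('pad',proj(c,(.679,.001,.098)),'padtop',proj(c,(.679,.001,.104)),'pad l/r',proj(c,(.699,.001,.101)),proj(c,(.659,.001,.101)))
ex=np.array(c['pose'])[:3,0]
for z,rr in((.09,.017),(.085,.017),(.04,.02)):
    p=np.array([.679,.001,z]);print(z,proj(c,p-ex*rr),proj(c,p),proj(c,p+ex*rr))
E
```

```text
185 [168 195 196 197 196 196 196 198 198 198 196 196 196 195 195 194 194 194
 194 195]
186 [175 192 196 196 196 195 196 196 195 193 192 193 195 194 194 196 195 196
 196 196]
187 [157 158 164 176 179 177 196 194 194 194 194 194 197 197 197 195 195 195
 195 193]
188 [154 153 153 155 157 158 169 166 159 159 162 169 177 193 198 196 193 194
 194 196]
189 [153 153 152 152 151 153 153 149 140 153 149 149 155 166 185 196 197 196
 195 195]
190 [156 152 153 152 151 152 152 139 100 109 115 136 154 154 168 190 195 194
 194 195]
191 [ 94 120 141 154 151 151 150 141 102  81  98 132 153 153 158 179 196 194
 195 194]
192 [161 151 102  92 128 151 152 150 142 124 128 152 153 153 156 174 194 197
 198 197]
193 [193 193 190 175 130 134 153 153 153 151 150 154 152 144 144 178 193 195
 196 197]
194 [195 196 195 194 175 117 119 143 151 154 152 143 116 101 154 194 195 194
 194 194]
195 [194 194 196 195 182 138 119  79  90  90  89 103 108  98 156 196 194 193
 193 194]
196 [193 194 195 194 178 118 117 137 131 126 128 132 114  85 103 127 147 174
 181 189]
197 [196 195 194 192 178 117  79  85  84  86  90  93  89
[... 495 characters left out ...]
 59  62  65  69  71  73  73  79  96 119 135 135
 136 135]
204 [111 111 112 105  81  67  60  64  67  67  72  73  73  71  68  70  68  79
  96 115]
205 [113 111 105  86  73  70  61  63  65  68  71  73  76  72  65  63  65  64
  68  71]
206 [113 107  99 122 138 100  61  64  62  67  70  72  73  73  65  64  62  65
  61  64]
207 [115 107  86  89 101  81  70  67  67  68  73  71  69  70  70  66  65  65
  65  63]
pad [275.7988 192.3892] padtop [275.6382 191.1032] pad l/r [270.8316 190.5164] [280.6425 192.9868]
0.09 [271.3413 194.0944] [276.0116 194.0944] [280.6819 194.0944]
0.085 [271.4829 195.1547] [276.144  195.1547] [280.8051 195.1547]
0.04 [271.924  204.5131] [277.3123 204.5131] [282.7007 204.5131]
```

Saddle centre measured at column 275.3 against about 275.8 for perfect alignment, so within about 2 mm. Now to the paddle, fingers shut.

```bash
python3 -m jog '{"fingers":[0,0,0,0,0],"dp":[[0,0,0],[0,0,0],[8,0,-1],[20,0,-2],[34,0,-2]],"twist":[0,0,0,0,0]}'; python3 -m jog '{"fingers":[0,0,0,0,0],"dp":[[5,0,0],[10,0,0],[16,0,0],[22,0,0],[28,0,0]],"twist":[0,0,0,0,0]}'; python3 -c "
from h import *
go(.492,-.004,.075,91.4)"
```

```text
time_s: 9.6
tcp_pos: [0.4973, -0.0034, 0.1413]
eef_rot: [-124.2, 90.0, -122.8]
contact_force: [0.2, -0.5, -0.3]
gripper_width: 0.0024
time_s: 10.1
tcp_pos: [0.4971, -0.0035, 0.1131]
eef_rot: [-125.2, 90.0, -123.8]
contact_force: [-2.1, -0.1, 4.2]
gripper_width: 0.0005
tcp [ 0.4971 -0.0035  0.1131] F [-2.1277 -0.1476  4.1957] w 0.0005 t 10.1
dp [38.1 -0.4 -5.1] tool-y heading 91.38 tilt [-0.0004 -0.0006 -1.    ]
twist -0.024024645456378835
```

```bash
python3 -m jog '{"fingers":[0,0,0,0,0],"dp":[[5,0,-1],[11,0,-2],[17,0,-3],[23,0,-4],[28,0,-4]],"twist":[0,0,0,0,0]}'; python3 -m jog '{"fingers":[0,0,0,0,0],"dp":[[3,0,0],[6,0,0],[9,0,0],[10,0,0],[10,0,0]],"twist":[0,0,0,0,0]}'; python3 -c "
from h import *
go(.492,-.004,.075,91.4)"
```

```text
time_s: 10.6
tcp_pos: [0.4945, -0.0032, 0.0853]
eef_rot: [-0.6, 89.9, 0.9]
contact_force: [3.6, -1.0, 5.4]
gripper_width: 0.0008
time_s: 11.1
tcp_pos: [0.4955, -0.0031, 0.0767]
eef_rot: [-3.2, 89.7, -1.7]
contact_force: [-3.0, -1.7, 21.2]
gripper_width: 0.0006
tcp [ 0.4955 -0.0031  0.0767] F [-3.0212 -1.7374 21.206 ] w 0.0006 t 11.1
dp [ 1.6 -0.8 -3.5] tool-y heading 91.46 tilt [ 0.0044 -0.0001 -1.    ]
twist 0.059149573887367524
```

The stop is reached (21 N at the expected height). A look at the raised state:

```bash
python3 - <<'E'
from h import *
c=cap('side','s6')
a=cv2.resize(c['frame'][165:235,235:345],(800,509),interpolation=cv2.INTER_CUBIC)
cv2.imwrite('pics/v7.png',a[:,:,::-1]); print(r.get_state()['contact_force'])
E
```

```text
[-3.7874 -1.1748 21.2201]
```

View pics/v7.png

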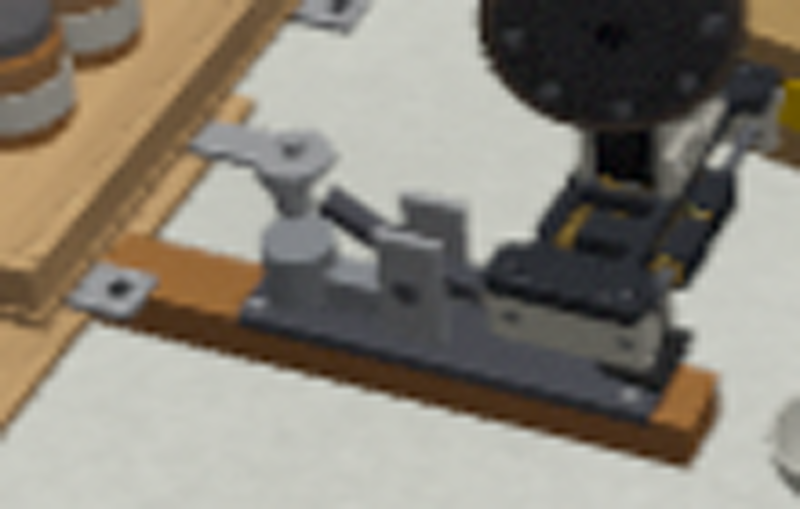

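The tray is raised on the saddle (pad (295,152), saddle directly under it), and the jack has not shifted. Release fully, then press again.

```bash
python3 -m jog '{"fingers":[0,0,0,0,0],"dp":[[-6,0,0],[-14,0,1],[-24,0,2],[-34,0,3],[-44,0,3]],"twist":[0,0,0,0,0]}'; python3 -m jog '{"fingers":[0,0,0,0,0],"dp":[[-8,0,0],[-16,0,0],[-26,0,0],[-34,0,0],[-36,0,0]],"twist":[0,0,0,0,0]}'; python3 -m jog '{"fingers":[0,0,0,0,0],"dp":[[0,0,0],[0,0,0],[0,0,0],[0,0,0],[0,0,0]],"twist":[0,0,0,0,0]}'; python3 - <<'E'
from h import *
c=cap('side','s7'); o=load('s5')
k=np.abs(c['frame'].astype(int)-o['frame'])[180:215,262:300].mean(2); print('diff to un-pumped view',k.mean(),k.max())
go(.4975,-.0035,.113,91.4)
E
```

```text
time_s: 11.65
tcp_pos: [0.4991, -0.003, 0.1217]
eef_rot: [-1.7, 89.7, -0.2]
contact_force: [2.3, -0.4, 2.3]
gripper_width: 0.0
time_s: 12.15
tcp_pos: [0.4992, -0.0029, 0.1587]
eef_rot: [1.3, 89.6, 2.8]
contact_force: [0.2, 0.0, -0.3]
gripper_width: 0.0002
time_s: 12.65
tcp_pos: [0.4991, -0.0029, 0.1584]
eef_rot: [-0.0, 89.6, 1.5]
contact_force: [-0.1, 0.3, -0.7]
gripper_width: 0.0007
diff to un-pumped view 1.7689223057644112 151.33333333333334
tcp [ 0.4991 -0.0029  0.1585] F [-0.5055  0.9103 -0.3391] w 0.0005 t 12.7
dp [45.5 -0.6 -2. ] tool-y heading 91.48 tilt [ 0.0066  0.0002 -1.    ]
twist 0.08416594017089096
```

```bash
python3 -m jog '{"fingers":[0,0,0,0,0],"dp":[[8,0,0],[18,0,-1],[28,0,-2],[38,0,-2],[45,0,-2]],"twist":[0,0,0,0,0]}'; python3 -m jog '{"fingers":[0,0,0,0,0],"dp":[[5,0,-1],[11,0,-2],[17,0,-3],[23,0,-3],[28,0,-3]],"twist":[0,0,0,0,0]}'; python3 -m jog '{"fingers":[0,0,0,0,0],"dp":[[3,0,0],[6,0,0],[9,0,0],[10,0,0],[10,0,0]],"twist":[0,0,0,0,0]}'; python3 -c "
from h import *
go(.4955,-.003,.0767,91.4)
c=cap('side','s8');a=load('s7')['frame'][180:215,262:287].astype(int);b=load('s5')['frame'][180:215,262:287].astype(int);print('up-state diff',np.abs(a-b).max())
k=np.abs(c['frame'].astype(int)-load('s6')['frame'])[170:215,235:300];print('held vs first press',k.mean(),k.max())"
```

```text
time_s: 13.2
tcp_pos: [0.4966, -0.0033, 0.1122]
eef_rot: [-7.1, 89.7, -5.7]
contact_force: [-3.0, -0.2, 3.5]
gripper_width: 0.0003
time_s: 13.7
tcp_pos: [0.4949, -0.0032, 0.0843]
eef_rot: [-2.8, 89.6, -1.3]
contact_force: [3.0, -2.2, 5.3]
gripper_width: 0.0001
time_s: 14.2
tcp_pos: [0.4959, -0.0032, 0.0762]
eef_rot: [-3.7, 89.5, -2.2]
contact_force: [-5.9, -2.0, 25.9]
gripper_width: 0.0001
tcp [ 0.4959 -0.0032  0.0762] F [-5.8741 -1.9591 25.9395] w 0.0001 t 14.2
dp [-0.5  0.2 -0.4] tool-y heading 91.57 tilt [ 0.0092 -0.0003 -1.    ]
twist 0.16506621275227928
up-state diff 8
held vs first press 1.387122507122507 34
```

Before the second press the jack had come fully back up, with a picture difference of at most 8 levels from the un-pumped state. It is now firmly down again and matches the first press. One idle call to confirm it holds, then I hand in.

```bash
python3 -m jog '{"fingers":[0,0,0,0,0],"dp":[[1,0,0],[1,0,0],[1,0,0],[1,0,0],[1,0,0]],"twist":[0,0,0,0,0]}'; python3 -c "
from h import *
print(r.get_state()['contact_force'],r.get_state()['tcp_pos']); print(r.close_job())"
```

```text
time_s: 14.75
tcp_pos: [0.4959, -0.0032, 0.0766]
eef_rot: [-3.8, 89.4, -2.2]
contact_force: [-6.4, -1.4, 21.4]
gripper_width: 0.0004
[-6.4067 -1.3647 21.42  ] [ 0.4959 -0.0032  0.0766]
the job is handed in; nothing more can be done
None
```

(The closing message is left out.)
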